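Set the vial feeder's dial to the purple line and start it

ROBOT

A 6-joint arm with a two-finger parallel gripper is mounted at the origin on the work surface. World frame = base frame: x ahead of the robot, y to its left, z up, the work surface at z = 0. Lengths are in m, angles in rad, forces in N, time in s.
With the tool pointing down it reaches from about 0.35 to 0.875 m from the base axis. Payload 4.2 kg.
Tool frame: the origin (TCP) lies on the centre line of the jaws, within the pads' length; the fingertips stand 25 mm ahead of it and the grasp point (between the pads) lies 6 mm ahead of it; x points along the fingers, y is the direction in which the jaws open and shut, and the axes are right-handed (so a half turn about x gives the same grasp; the last joint's range is limited). The gripper opens to 85 mm and grips with 20 to 120 N. Pads are 22 mm wide; open, the fingers measure 114 mm over their backs; the gripper's body (76 mm by 85 mm) begins 54 mm behind the grasp point. The pads swing forward as they close: fully open they stand 13 mm farther back than shut.
Start: joints at [1.599, 0.385, 0.008, 0, -1.194, -0.259], TCP at [0.143, 0.608, 0.256] pointing down, gripper open.
Joint ranges: [-3.14, 3.14], [-1.21, 2.06], [-1.07, 1.41], [-3.16, 2.05], [-2.99, -0.16], [-3.1, 3.1]. Speed limits (rad/s): [2.79, 2.79, 3.14, 3.14, 3.14, 3.14].

INTERFACE

Orientations are given as a unit quaternion [x, y, z, w].
In Python, from plant import env gives the robot as it stands.
- The arm moves only by the shell command python3 -m handwheel 'ROWS' [FORCE]. ROWS is JSON, a list of rows, each a list of 3 entries, a list of its own where there are three numbers: the opening, from -1 (shut) to 1 (fully open), then the shift along the world's x, y, z scaled (see below), then the turn about the world's z scaled (see below). A call has exactly 8 rows; each row shifts and turns the commanded pose from where the row before left it; what a row does not reach is not made up. The controller multiplies each number of a shift by 0.25 m and each number of a turn by pi rad. A row lasts 1/8 s, in which the tool goes at most 62.5 mm and 10.7 degrees, less where a joint would pass 70% of its speed; a pose out of reach is approached as far as the arm can. A call with a number of a shift or a turn outside -1 to 1 is refused whole. A call with a gripper value outside its range is refused whole. The fingers move at their own pace and stop on an object; FORCE is the grip in N (left out, the last holds). Time passes only in rows, so rows that do not move let the fingers close, or fill a call up. It gives the time, the measured TCP pose, the force and the opening at its end, in the units of the state.
- env.sense(): the state, without advancing time (a new reading comes with each control period).
- env.read_camera(name): name is "scene" or "side" or "wrist"; returns the picture (480x640x3 uint8, red, green, blue); there is no depth.
- env.calibration(name): a dict with "intrinsics" (3x3 intrinsics, pixels), "k1" (the pictures are not rectified: a ray, as slopes to the right and down, at radius r is drawn at 1 + k1 r^2 times it, then the intrinsics apply), "rvec" (rotation vector, rad) and "tvec" (3), from world to camera coordinates, as OpenCV has them. Camera axes: x right, y down, z forward; pixel columns grow to the right and rows downward; lengths in m; the calibration is good to about 2 mm. A picture is of the moment at which its call begins: read the wrist's pose just before it. calibration takes no time and is no camera call; for the wrist camera it gives the pose at the moment of the call.
- env.close_job(): hands the job in, once; it reports no verdict.
Trained networks look in the newest picture that a camera, given by its name, has taken for a name from the list of things; names that differ only in an ending like _2 or _b are one class to them, and where a whole thing is asked for, a point or a joint stands for the part that bears it (a point fixed in the world has none). Each returns a list of dicts, best first, with "p" (0 to 1); they miss things now and then, are a little off and sometimes report something else, mostly with a low value. They report only what shows in the picture. A call takes as long as a camera call.
- env.recognise(camera, query): "pixel" ([column, row] in pixels, amid what is visible of it).
- env.tip_of(camera, query): "pixel" ([column, row] in pixels: a listed point, or the origin of a listed thing).
The state is a dict: "clock": time; "q": joint angles; "qvel": joint speeds; "tau": joint torques, N m; "tcp_pos": TCP position; "ee_rot": TCP orientation; "wrist_force": force on the tool from outside, world axes, zero at the start; "moment": the same for the moment, N m; "grip_width": opening from 0.0 (shut) to 1.0 (fully open).
Only numpy, scipy, OpenCV 4.12 (cv2) and the standard library are available. Lean on these libraries where they do the work, as an engineer would, in place of code of your own. Each camera call takes 0.05 s, during which the arm holds its last target. There are 200 camera calls.

TASK

Set the vial feeder for the purple-capped vials: with a fingertip push the dial round by its upright peg until its white index line lines up with the long scale line marked by the purple dot, then press the green start button fully down and let it come back up. Push only: never take the peg between the fingers, do not press the green button before the dial is set, leave the red button alone, and leave the vials and everything else standing where it is.

Things in the scene. Friction and masses are not known exactly. Their poses are not given: they have to be found in the camera images.
- dial_centre (a point): the point on the dial's axis at the level of its flat black top, 38 mm above the table. The dial is a black disc, 112 mm in diameter and 14 mm thick, lying flat on the feeder's fixed grey control plate (220 x 350 mm, 24 mm high). Its axis is vertical
- dial (a joint): angle of the dial in rad, growing anticlockwise seen from above, stops at -1.9 and +1.9; at 0 the index line points along +x of the control plate (away from the robot, the plate turned by up to 0.25 rad either way). It has friction of about 0.1 N m (some 3 N at the peg) and stays where it is left
- peg (a point): centre of the top of the upright round blue peg on the dial: 16 mm in diameter, standing 26 mm above the dial's flat top, 36 mm from the axis, on the same radius as the white index line
- index (a point): sighting point of the white index line: on that line's radius, 82 mm from the axis (the painted line is 5 mm wide and runs out to the dial's rim at 56 mm), at the dial top's level. It lies over a dot's centre when the index is exactly at that dot's scale line
- dot_purple: the target: purple dot, 20 mm across, lying flat on the scale ring beside one of the four long black scale lines; origin at its centre, 82 mm from the dial's axis. The four scale lines lie 0.7 and 1.3 rad to either side of the dial's zero; the dots change places
- start (a joint): travel of the green start button in m, 0 up, 0.006 fully down; a spring, 5 N when fully down, returns it
- start_top (a point): centre of the top of the green button cap, 32 mm in diameter, pressed straight down; it stands on the control plate to one side of the dial (sides change)
- stop (a joint): travel of the red stop button in m, same build as the green; leave alone
- stop_top (a point): centre of the top of the red button cap, on the other side of the dial
- vial0: bystander, stands loose: glass vial with purple cap, 24 mm in diameter, 47 mm tall; origin at the centre of its foot; on the control plate, at its corner nearest the robot on the right
- vial1: bystander, stands loose: glass vial with purple cap, 24 mm in diameter, 47 mm tall; origin at the centre of its foot; on the control plate, at its corner nearest the robot on the left
- vial2: bystander, stands loose: glass vial with purple cap, 24 mm in diameter, 47 mm tall; origin at the centre of its foot; on the table beyond the plate
- vial3: bystander, stands loose: glass vial with purple cap, 24 mm in diameter, 47 mm tall; origin at the centre of its foot; on the table beyond the plate
- bottle: bystander: capped bottle, 60 mm in diameter, 150 mm tall, to the left; origin at the centre of its foot
- blade: bystander: dark steel pusher blade 90 x 160 mm lying flat with a white grip bar, 26 mm high, to the right; origin under its centre
- rack: bystander: carrying rack full of vials, 170 x 178 mm, its two white loop handles 107 mm high, on the left; origin under its centre

How it is judged:
By the outcome, as a careful person would: the job done as asked, in the order asked, and still so for the second after the job is handed in, with the robot touching nothing.
It also fails if it takes over 43 s, if anything falls off the work surface, if the arm or the gripper's body presses on something with over 40 N, if the wrist force passes 120 N, or if a joint passes its speed limit or range.

## Working session

There is one attempt and no reset: what is moved stays moved. The work goes in short steps, Python scripts to look and compute and a shell command to move; the robot and the scene stay as the last step left them, time stands still between calls to the robot, and variables do not carry over. Pictures are saved under pics/ and viewed, about 8 in all and at most 12, crops included, and the job is handed in when it is done.

```bash
mkdir -p pics; ls
cat > h.py <<'E'
import numpy as np, cv2
from plant import env
def cal(n):
    c=env.calibration(n); return np.array(c["intrinsics"]),c["k1"],cv2.Rodrigues(np.array(c["rvec"],float))[0],np.array(c["tvec"],float).ravel()
def ray(n,px):
    K,k1,R,t=cal(n)
    p=cv2.undistortPoints(np.array([[px]],float),K,np.array([k1,0,0,0.]))[0,0]
    return -R.T@t, R.T@np.array([p[0],p[1],1])
def at_z(n,px,z):
    o,d=ray(n,px); return o+d*(z-o[2])/d[2]
def proj(n,P):
    K,k1,R,t=cal(n)
    return cv2.projectPoints(np.array(P,float).reshape(-1,3),cv2.Rodrigues(R)[0],t,K,np.array([k1,0,0,0.]))[0][:,0]
def snap(n,f):
    im=env.read_camera(n); cv2.imwrite("pics/"+f,im[:,:,::-1]); return im
E
python3 - <<'E'
from h import *
np.set_printoptions(precision=4,suppress=True)
Z=dict(dial_centre=.038,peg=.064,index=.038,dot_purple=.024,start_top=None,stop_top=None)
for n in("scene","side"):
    snap(n,n+"0.png")
    for q in Z:
        for r in env.tip_of(n,q)[:2]:
            print(n,q,r["p"],np.array(r["pixel"]),at_z(n,r["pixel"],Z[q] or .04))
s=env.sense();print(s["clock"],s["tcp_pos"],s["ee_rot"],s["wrist_force"])
E
```

```text
pics
scene dial_centre 0.55 [303.7 247. ] [0.544  0.0368 0.038 ]
scene peg 0.95 [314.4 242.9] [0.578  0.0303 0.064 ]
scene peg 0.64 [305.5 273.3] [ 0.6205 -0.0786  0.064 ]
scene index 0.84 [320.9 259.3] [0.6048 0.0126 0.038 ]
scene dot_purple 0.37 [305.7 277.2] [ 0.5994 -0.0458  0.024 ]
scene dot_purple 0.18 [338.1 187.2] [0.4547 0.3764 0.024 ]
scene start_top 0.63 [332.6 222. ] [0.5503 0.1676 0.04  ]
scene stop_top 0.56 [277.9 286.7] [ 0.5766 -0.1196  0.04  ]
side dial_centre 0.92 [285.9 243.1] [0.5415 0.0162 0.038 ]
side peg 0.63 [305.5 232.1] [0.5827 0.0204 0.064 ]
side index 0.66 [320.9 246.3] [0.6144 0.0035 0.038 ]
side dot_purple 0.52 [309.  262.7] [ 0.5878 -0.0299  0.024 ]
side start_top 0.58 [295.5 192.6] [0.568  0.1821 0.04  ]
side stop_top 0.57 [303.1 286.2] [ 0.5717 -0.1096  0.04  ]
side stop_top 0.37 [241.4 149. ] [0.439  0.3616 0.04  ]
0.7 [0.1429 0.6084 0.2563] [-0.7024  0.0814  0.7024  0.0815] [1.0136 0.3711 0.076 ]
```

View pics/scene0.png

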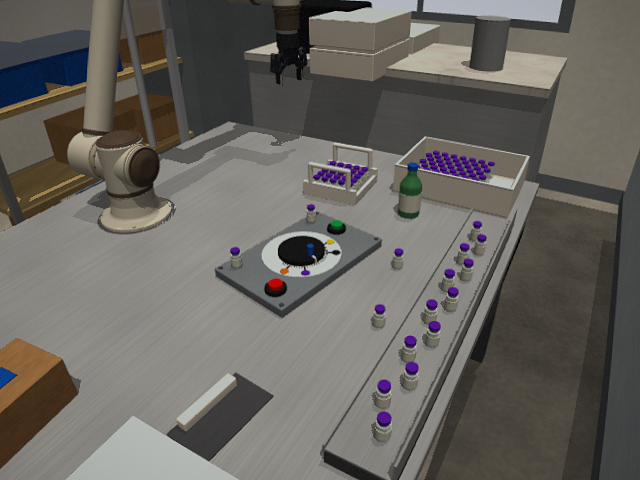

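View pics/side0.png

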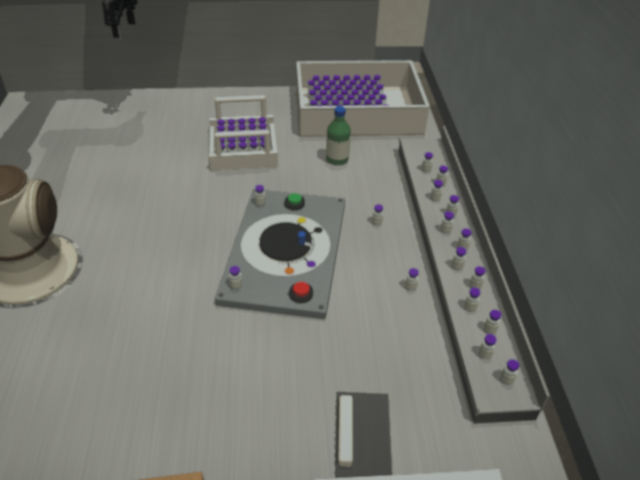

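The scene shows the dial around (303,250), with the purple dot at (305,272). In the side view the purple dot is at (311,264), green is at (295,200) and red at (301,291). I'll move over the dial with the fingers shut.

```bash
python3 -m handwheel '[[-1,[0.09,-0.147,0.02],0],[-1,[0.09,-0.147,0.02],0],[-1,[0.09,-0.147,0],0],[-1,[0.09,-0.147,0],0],[-1,[0.09,-0.147,0],0],[-1,[0.09,-0.147,0],0],[-1,[0.09,-0.147,0],0],[-1,[0.09,-0.147,0],0]]' 40 && python3 -m handwheel '[[-1,[0.09,-0.147,0],0],[-1,[0.09,-0.147,0],0],[-1,[0.09,-0.147,0],0],[-1,[0.09,-0.147,0],0],[-1,[0.09,-0.147,0],0],[-1,[0.09,-0.147,0],0],[-1,[0.09,-0.147,0],0],[-1,[0.09,-0.147,0],0]]'
cat > m.py <<'E'
from h import *
import sys
np.set_printoptions(precision=4,suppress=True)
Z=dict(dial_centre=.038,peg=.064,index=.038,dot_purple=.024,start_top=.04,stop_top=.04)
s=env.sense();print(s["clock"],s["tcp_pos"],s["ee_rot"],s["wrist_force"],s["grip_width"])
snap("wrist",sys.argv[1])
for q in Z:
    for r in env.tip_of("wrist",q)[:2]:
        print(q,r["p"],np.array(r["pixel"]),at_z("wrist",r["pixel"],Z[q]))
E
python3 m.py w1.png
```

```text
clock: 1.7
tcp_pos: [0.3235, 0.3132, 0.2667]
ee_rot: [0.703, -0.081, -0.702, -0.082]
wrist_force: [-0.2, -0.2, -0.1]
grip_width: 0.003
clock: 2.7
tcp_pos: [0.5036, 0.0191, 0.2666]
ee_rot: [0.703, -0.081, -0.702, -0.082]
wrist_force: [-0.2, 0.7, -0.5]
grip_width: -0.001
2.7 [0.5036 0.0191 0.2666] [ 0.7027 -0.0813 -0.7021 -0.0815] [-0.242   0.7263 -0.5025] -0.0010554583930872782
dial_centre 0.85 [298.2 171.1] [0.5429 0.0292 0.038 ]
peg 0.84 [303.  135.2] [0.5735 0.0167 0.064 ]
index 0.38 [187.4 252.1] [0.488  0.1622 0.038 ]
dot_purple 0.89 [354.7  99.4] [ 0.592  -0.0346  0.024 ]
stop_top 0.58 [450.7 105. ] [ 0.5673 -0.1154  0.04  ]
stop_top 0.58 [430.9 238.2] [ 0.4459 -0.081   0.04  ]
```

View pics/w1.png

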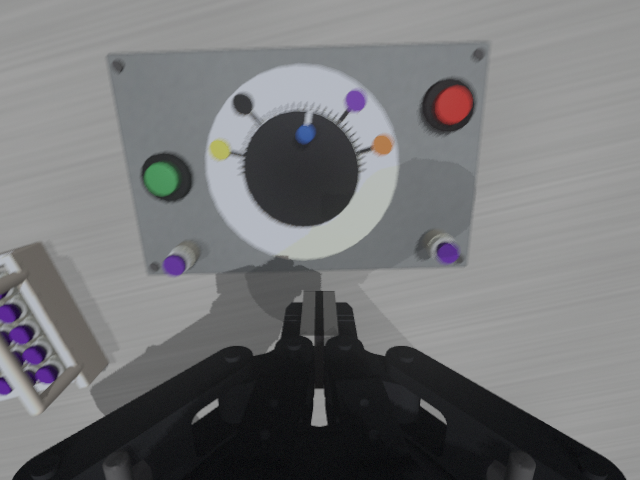

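The wrist view shows the purple dot at (355,100), peg top at (305,133), green at (162,179) and red at (454,105). I'll fit the dial centre and zero from all four dots by colour.

```bash
cat > fit.py <<'E'
from h import *
from scipy.optimize import least_squares
import json
np.set_printoptions(precision=4,suppress=True)
im=cv2.imread("pics/w1.png"); hsv=cv2.cvtColor(im,cv2.COLOR_BGR2HSV)
def blob(px,r,name):
    x,y=px; c=hsv[y,x].astype(int)
    d=np.abs(im.astype(int)-im[y,x]).sum(2)<90
    d[:y-r]=0;d[y+r:]=0;d[:,:x-r]=0;d[:,x+r:]=0
    yy,xx=np.nonzero(d); p=[xx.mean(),yy.mean()];print(name,p,d.sum());return p
D={}
for n,px,a in(("purple",(355,100),-.7),("orange",(382,145),-1.3),("black",(242,104),.7),("yellow",(220,149),1.3)):
    D[n]=(at_z("wrist",blob(px,14,n),.0245)[:2],a)
f=lambda v:np.concatenate([v[:2]+.082*np.array([np.cos(v[2]+a),np.sin(v[2]+a)])-p for p,a in D.values()])
s=least_squares(f,[.54,.02,0]);c=s.x[:2];phi=s.x[2]
print("centre",c,"phi",phi,"res",s.fun)
peg=at_z("wrist",blob((305,133),14,"peg"),.064)[:2]
print("peg",peg,"r",np.linalg.norm(peg-c),"world ang",np.arctan2(*(peg-c)[::-1]))
l=at_z("wrist",(309,116),.038)[:2]; print("line ang",np.arctan2(*(l-c)[::-1]))
print("target world ang",phi-.7,"peg target",c+.036*np.array([np.cos(phi-.7),np.sin(phi-.7)]))
print("green",at_z("wrist",blob((162,179),22,"g"),.05),at_z("wrist",(162,179),.04))
# finger tip seen?
T=env.sense()["tcp_pos"]; print(T,proj("wrist",[[T[0],T[1],T[2]-.025]]))
E
python3 fit.py
python3 - <<'E'
from h import *
g=env.recognise("scene","start_top");h=env.recognise("side","start_top");print(g[:1],h[:1])
# triangulate
A=[];b=[]
for n,px in(("scene",(337,224)),("side",(295,197)),("wrist",(162,179))):
    o,d=ray(n,px);d/=np.linalg.norm(d);P=np.eye(3)-np.outer(d,d);A.append(P);b.append(P@o)
print(np.linalg.solve(sum(A),sum(b)))
E
```

```text
purple [np.float64(354.9059829059829), np.float64(100.84615384615384)] 351
orange [np.float64(381.8395061728395), np.float64(144.62037037037038)] 324
black [np.float64(242.3941605839416), np.float64(103.72627737226277)] 274
yellow [np.float64(219.06516853932584), np.float64(149.07191011235955)] 445
centre [0.5402 0.0307] phi -0.20445700478799986 res [ 0.0002 -0.0001 -0.0001  0.0001  0.      0.0001 -0.0001 -0.0002]
peg [np.float64(305.26545454545453), np.float64(133.11272727272728)] 275
peg [0.5739 0.0169] r 0.03643917125334835 world ang -0.38850438178490676
line ang -0.3961350730766056
target world ang -0.9044570047879998 peg target [0.5624 0.0024]
g [np.float64(158.98422090729784), np.float64(179.7603550295858)] 1014
green [0.5643 0.1597 0.05  ] [0.5638 0.1613 0.04  ]
[0.5026 0.021  0.2665] [[320.8558 309.7236]]
[{'pixel': [295.3, 259.4], 'p': 0.46}] []
[0.56548315 0.16129833 0.04249819]
```

```bash
python3 -m handwheel '[[-1,[0.1,0.046,-0.1],0],[-1,[0.1,0.045,-0.1],0],[-1,[0.092,0.045,-0.1],0],[-1,[0,0,-0.15],0],[-1,[0,0,-0.15],0],[-1,[0,0,-0.1],0],[-1,[0,0,-0.08],0],[-1,[0,0,0],0]]'
python3 - <<'E'
from h import *
s=env.sense();T=s["tcp_pos"];print(T)
im=snap("wrist","w2.png")
print(proj("wrist",[[T[0],T[1],T[2]-.025],[.5739,.0169,.064],[.5402,.0307,.038]]))
E
```

```text
clock: 4.15
tcp_pos: [0.5748, 0.0548, 0.07]
ee_rot: [-0.701, 0.082, 0.704, 0.08]
wrist_force: [-0.1, -0.2, -0.2]
grip_width: 0.001
[0.57481097 0.05482684 0.06996486]
[[321.53189619 310.0711181 ]
 [416.34060964 316.59357261]
 [384.8111735  353.70894457]]
```

View pics/w2.png

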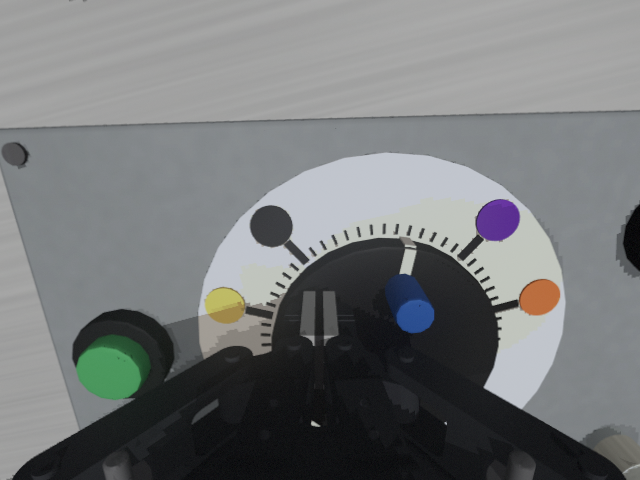

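The wrist view shows the shut tips at (319,310), the peg at (413,310), the white index line at (407,258), and the purple dot at (498,220). The path along plate -y is clear, so I'll push in stages.

```bash
cat > ang.py <<'E'
from h import *
import sys
np.set_printoptions(precision=4,suppress=True)
s=env.sense();T=s["tcp_pos"];im=env.read_camera("wrist").astype(int) if len(sys.argv)<2 else cv2.imread(sys.argv[1])[:,:,::-1].astype(int)
cv2.imwrite("pics/last.png",im[:,:,::-1])
K,k1,R,t=cal("wrist")
g=np.stack(np.meshgrid(np.arange(640.),np.arange(480.)),-1).reshape(-1,1,2)
u=cv2.undistortPoints(g,K,np.array([k1,0,0,0.]))[:,0]
d=np.c_[u,np.ones(len(u))]@R; o=-R.T@t
W=lambda z:(o+d*((z-o[2])/d[:,2:])).reshape(480,640,3)[:,:,:2]
r,gr,b=im[...,0],im[...,1],im[...,2]
c=np.array([.5402,.0307]);phi=-.2045
# dot from this picture
P=W(.0245);pur=(b>gr+50)&(r>gr+25)&(np.hypot(*(P-c).transpose(2,0,1))<.1)&(np.hypot(*(P-c).transpose(2,0,1))>.065)
dot=P[pur].mean(0)
Q=W(.038)-c;rad=np.hypot(Q[...,0],Q[...,1]);an=np.arctan2(Q[...,1],Q[...,0])
m=(rad>.047)&(rad<.053)&(im.min(2)>110)&(np.abs(an-phi+.3)<1)
top=W(.064);bl=(b>gr+50)&(b>150)&(r<gr+10)
pg=top[bl].mean(0)-c
print("t",s["clock"],"tcp plate",(np.array(T[:2])-c)@np.array([[.9792,.2031],[-.2031,.9792]]),"F",s["wrist_force"])
print("dot",dot,"ang",np.arctan2(*(dot-c)[::-1]),pur.sum(),"line ang",an[m].mean(),an[m].std(),m.sum(),"peg",np.arctan2(*pg[::-1]),np.hypot(*pg),bl.sum())
E
python3 ang.py pics/w2.png
python3 -m handwheel '[[-1,[-0.004,-0.02,0],0],[-1,[-0.004,-0.02,0],0],[-1,[-0.004,-0.02,0],0],[-1,[-0.004,-0.02,0],0],[-1,[-0.004,-0.02,0],0],[-1,[-0.004,-0.02,0],0],[-1,[0,0,0],0],[-1,[0,0,0],0]]'
python3 ang.py
```

```text
t 4.2 tcp plate [0.0299 0.031 ] F [ 0.2801 -0.5453  0.3211]
dot [ 0.5913 -0.0349] ang -0.9089334272903453 1351 line ang -0.38087794938266095 0.030729869148597006 146 peg -0.3413355275998888 0.04288410680861172 27
clock: 5.2
tcp_pos: [0.5699, 0.0243, 0.0713]
ee_rot: [-0.702, 0.081, 0.702, 0.081]
wrist_force: [-1.6, 2.3, 0.3]
grip_width: -0.002
t 5.2 tcp plate [ 0.0303 -0.0002] F [-1.5619  2.2589  0.3475]
dot [ 0.5907 -0.0343] ang -0.910236576999446 1313 line ang -0.8247449649272103 0.0309027717463879 139 peg nan nan 0[ WARN:0@0.565] global loadsave.cpp:1063 imwrite_ Unsupported depth image for selected encoder is fallbacked to CV_8U.
[ WARN:0@1.409] global loadsave.cpp:1063 imwrite_ Unsupported depth image for selected encoder is fallbacked to CV_8U.
ang.py:19: RuntimeWarning: Mean of empty slice.
  pg=top[bl].mean(0)-c
  ret = um.true_divide(
```

```bash
sed -i '/^top=/d;/^pg=/d;s/,"peg".*)$/)/;s/im\[:,:,::-1\])$/im[:,:,::-1].astype(np.uint8))/' ang.py
python3 -m handwheel '[[-1,[-0.0006,-0.003,0],0],[-1,[-0.0006,-0.003,0],0],[-1,[-0.0006,-0.0026,0],0],[-1,[0,0,0],0],[-1,[0,0,0],0],[-1,[0,0,0],0],[-1,[0,0,0],0],[-1,[0,0,0],0]]'
python3 ang.py
```

```text
clock: 6.25
tcp_pos: [0.5691, 0.0228, 0.0712]
ee_rot: [-0.702, 0.081, 0.703, 0.082]
wrist_force: [-2.2, 5.0, 1.7]
grip_width: 0.005
t 6.25 tcp plate [ 0.0299 -0.0019] F [-2.2461  5.0083  1.7172]
dot [ 0.5906 -0.0342] ang -0.9103524113191108 1322 line ang -0.8772734952619065 0.030971180381987568 139
```

View pics/last.png

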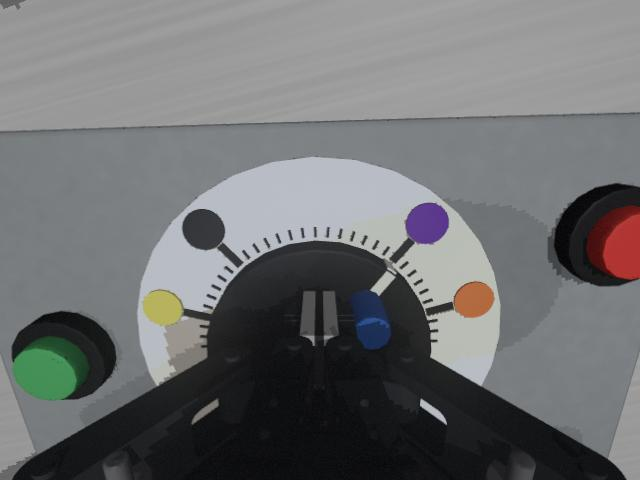

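The index at (383,280) is just short of the purple line at (401,252), by about 0.03 rad. I'll give it one more millimetre.

```bash
python3 -m handwheel '[[-1,[-0.0004,-0.002,0],0],[-1,[-0.0004,-0.002,0],0],[-1,[0,0,0],0],[-1,[0,0,0],0],[-1,[0,0,0],0],[-1,[0,0,0],0],[-1,[0,0,0],0],[-1,[0,0,0],0]]'
python3 ang.py
```

```text
clock: 7.3
tcp_pos: [0.5688, 0.0219, 0.0711]
ee_rot: [-0.702, 0.081, 0.703, 0.082]
wrist_force: [-2.9, 5.8, 0.3]
grip_width: -0.002
t 7.3 tcp plate [ 0.0298 -0.0028] F [-2.9237  5.8175  0.2672]
dot [ 0.5906 -0.0342] ang -0.9104603517241495 1320 line ang -0.9088780813608042 0.03145361563719171 140
```

```bash
python3 -m handwheel '[[-1,[0.006,0.03,0],0],[-1,[0.006,0.03,0],0],[-1,[0,0,0.1],0],[-1,[0,0,0.15],0],[-1,[-0.01,0.165,0],0],[-1,[-0.01,0.165,0],0],[-1,[-0.01,0.166,0],0],[-1,[0,0,0],0]]'
python3 ang.py; python3 -c "
from h import *
print([ (r['p'],r['pixel'],at_z('wrist',r['pixel'],.0425)) for r in env.tip_of('wrist','start_top')[:2]])"
```

```text
clock: 8.35
tcp_pos: [0.565, 0.1627, 0.1338]
ee_rot: [0.703, -0.08, -0.702, -0.08]
wrist_force: [-0.3, 0.4, -0.1]
grip_width: -0.001
t 8.35 tcp plate [-0.0026  0.1343] F [-0.3075  0.3623 -0.0605]
dot [ 0.5899 -0.0365] ang -0.9334841197646876 821 line ang -0.9453374943410329 0.03235151865369063 93
[(0.91, [327.2, 255.7], array([0.56421757, 0.15588013, 0.0425    ]))]
```

View pics/last.png

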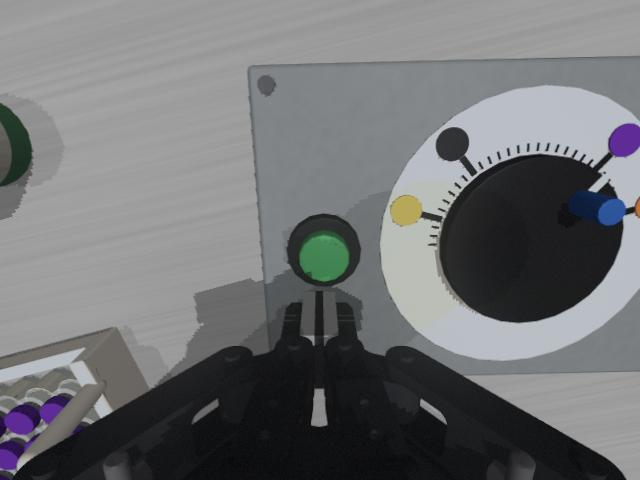

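The line looks aligned with purple. Green is at (325,257), about 3 mm to -y of the tool. I'll go down onto it.

```bash
python3 -m handwheel '[[-1,[0,-0.012,-0.08],0],[-1,[0,0,-0.08],0],[-1,[0,0,-0.05],0],[-1,[0,0,-0.016],0],[-1,[0,0,-0.016],0],[-1,[0,0,0],0],[-1,[0,0,0],0],[-1,[0,0,0],0]]'
```

```text
clock: 9.45
tcp_pos: [0.565, 0.1574, 0.0737]
ee_rot: [0.703, -0.081, -0.702, -0.082]
wrist_force: [0.4, -0.2, -0.6]
grip_width: 0.003
```

```bash
python3 -m handwheel '[[-1,[0,0,-0.006],0],[-1,[0,0,-0.006],0],[-1,[0,0,-0.006],0],[-1,[0,0,-0.006],0],[-1,[0,0,0],0],[-1,[0,0,0],0],[-1,[0,0,0],0],[-1,[0,0,0],0]]'
```

```text
clock: 10.45
tcp_pos: [0.5649, 0.1573, 0.0674]
ee_rot: [0.702, -0.081, -0.702, -0.081]
wrist_force: [-0.7, 1.1, 3.0]
grip_width: 0.0
```

Contact with the spring (3 N). Full travel needs more.

```bash
python3 -m handwheel '[[-1,[0,0,-0.004],0],[-1,[0,0,-0.004],0],[-1,[0,0,-0.004],0],[-1,[0,0,-0.004],0],[-1,[0,0,0],0],[-1,[0,0,0],0],[-1,[0,0,0],0],[-1,[0,0,0],0]]'
```

```text
clock: 11.45
tcp_pos: [0.5649, 0.1573, 0.065]
ee_rot: [0.703, -0.081, -0.702, -0.081]
wrist_force: [-4.1, 0.9, 11.2]
grip_width: 0.001
```

11 N and the tool is stalling, so the button is at its stop. I'll press slightly more to be sure, then release, retract and look.

```bash
python3 -m handwheel '[[-1,[0,0,-0.004],0],[-1,[0,0,0],0],[-1,[0,0,0],0],[-1,[0,0,0],0],[-1,[0,0,0],0],[-1,[0,0,0],0],[-1,[0,0,0],0],[-1,[0,0,0],0]]'
python3 -m handwheel '[[-1,[0,0,0.02],0],[-1,[0,0,0.04],0],[-1,[0,0,0.1],0],[-1,[0,0,0.2],0],[-1,[-0.04,-0.1,0.2],0],[-1,[-0.08,-0.2,0.1],0],[-1,[-0.08,-0.2,0.1],0],[-1,[0,0,0],0]]'
python3 ang.py;  python3 -c "
from h import *
snap('side','s2.png');im=cv2.imread('pics/s2.png')[130:370,180:480];cv2.imwrite('pics/s2c.png',cv2.resize(im,None,fx=2.5,fy=2.5))"
```

```text
clock: 12.45
tcp_pos: [0.5649, 0.1573, 0.0649]
ee_rot: [0.703, -0.081, -0.702, -0.081]
wrist_force: [-6.9, -1.0, 17.7]
grip_width: -0.001
clock: 13.45
tcp_pos: [0.5141, 0.0299, 0.2545]
ee_rot: [0.703, -0.082, -0.701, -0.083]
wrist_force: [-0.2, 0.4, 0.2]
grip_width: 0.003
t 13.45 tcp plate [-0.0254 -0.0061] F [-0.2288  0.4049  0.1776]
dot [ 0.5911 -0.0327] ang -0.8942765072886443 387 line ang -0.884968778014564 0.0308356328207336 40
```

View pics/last.png

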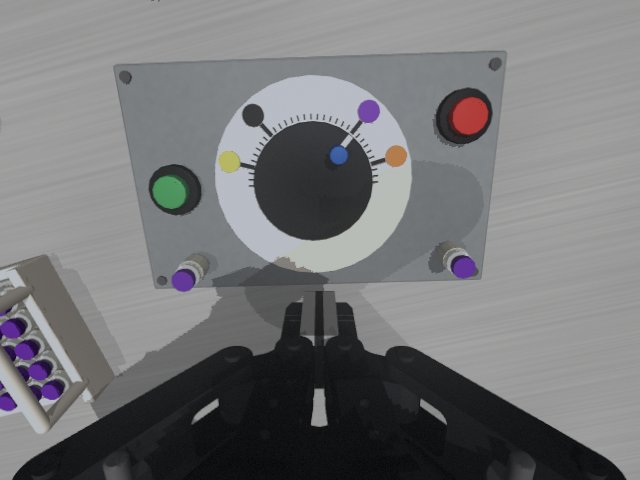

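View pics/s2c.png

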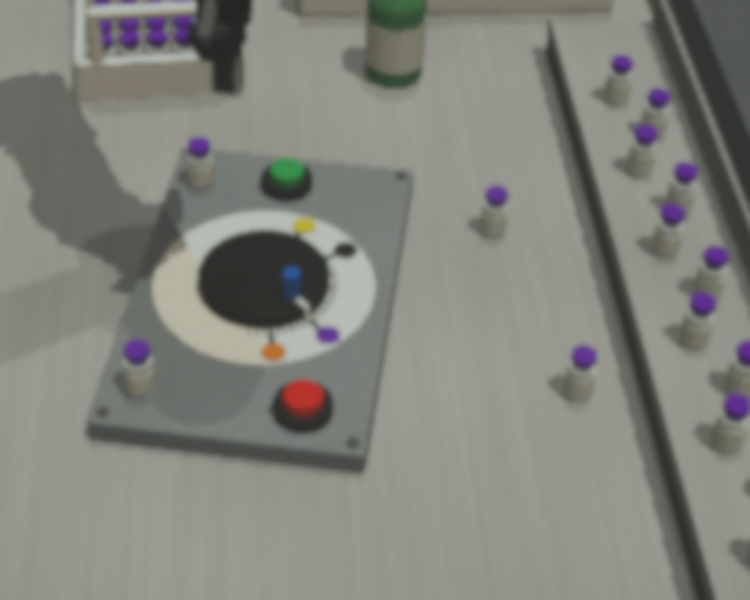

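The index line runs straight into the purple scale line: peg (339,155), line (348,141), dot (369,111). The green cap is up again and the vials are standing. I'm handing in.

```bash
python3 -c "
from plant import env
print(env.close_job())"
```

```text
the job is handed in; nothing more can be done
None
```

The dial is set to the purple line and the green start button has been pressed and is back up. I handed the job in at about 13.5 s.

- **Dial:** I pushed the peg with the shut fingertips in three strokes, from about -0.39 to -0.91 rad in world angle. The last check at the dial put the index at -0.909, against -0.910 for the purple dot and -0.9045 from my four-dot fit.
- **Disagreement between views:** The two later views put the index within about 0.01 rad of the dot, but on opposite sides of it. In the first of them the dot was partly cut off at the picture edge. I take this as measurement noise.
- **Green button:** I pressed it after the dial was set. The force rose to 17.7 N and the tool stopped advancing, so the button was at its stop.
- **Everything else:** In the last pictures the green cap is up. I never touched the red button. The four loose vials are standing, with the arm clear of everything.

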